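# Point out and reject the stray brass bush

## Task

A brass bush has strayed into the row of steel ones on the blue inspection mat. First point at it for the inspector: hold the fingertips two or three centimetres above the middle of its top, without touching it, for a good two seconds. Then, with the fingertips behind it, gently push it across the mat until it stands wholly on the red reject strip, without taking it between the fingers, lifting it or tipping it over; leave the steel bushes and everything else on the bench where they are.

Things in the scene. Friction and masses are not known exactly. Their poses are not given: they have to be found in the camera images.
- brass_bush_centre (a point): Yellow brass bush: 44 mm in diameter and 48 mm tall, standing upright with an 18 mm bore, 0.5 kg give or take 30 %. The point is its centre, half-way up (24 mm above the mat); z is its axis. It starts in any of the four places of the row, and nothing stands between it and the strip. It slides on the mat with a friction coefficient of 0.45 to 0.75, so push it low, at or below half its height, and slowly.
- steel_a_centre (a point): One of three steel (grey) bushes: 44 mm in diameter and 48 mm tall, standing upright with an 18 mm bore, 0.5 kg give or take 30 %. The point is its centre, half-way up (24 mm above the mat); z is its axis. It must stay where it is. The four bushes stand in a row along the mat's y axis, 79 mm or more between centres.
- steel_b_centre (a point): One of three steel (grey) bushes: 44 mm in diameter and 48 mm tall, standing upright with an 18 mm bore, 0.5 kg give or take 30 %. The point is its centre, half-way up (24 mm above the mat); z is its axis. It must stay where it is. The four bushes stand in a row along the mat's y axis, 79 mm or more between centres.
- steel_c_centre (a point): One of three steel (grey) bushes: 44 mm in diameter and 48 mm tall, standing upright with an 18 mm bore, 0.5 kg give or take 30 %. The point is its centre, half-way up (24 mm above the mat); z is its axis. It must stay where it is. The four bushes stand in a row along the mat's y axis, 79 mm or more between centres.
- strip (a point): Centre of the red reject strip painted on the blue mat, at the level of the mat's top (4 mm above the bench). The strip is 90 mm wide along its x axis and 410 mm long along its y axis; x points across the mat from the row of bushes to the strip, away from the robot (turned at most 0.2 rad from world x), z is up. The mat is 280 by 420 by 4 mm, fixed, flat, and the paint makes no step. The row stands about 130 mm from the strip's centre line, on its -x side (110 to 150 mm).
- chuck_key: Bystander: steel T-shaped chuck key, 118 mm long with a 130 mm cross bar, lying on the bench to the robot's right of the mat; origin under it, at the cross-bar end of the shank.
- hammer: Bystander: hammer lying on the bench to the right of the mat; origin on its underside.
- oil: Bystander: yellow oil bottle, 60 mm in diameter, 160 mm tall, standing at the right; origin at the centre of its underside.
- insert_box: Bystander: orange box, 60 by 90 by 25 mm, on the bench to the left of the mat; origin at the centre of its underside.
- mug: Bystander: white mug, 80 mm in diameter, 90 mm tall, at the left; origin at the centre of its underside.
- tool_post: Bystander: steel four-way lathe tool post, fixed, about 150 by 150 mm and 165 mm tall with its lever, to the left of the mat; origin at the centre of its underside.
There are look-alikes about, which are no part of the job. Of the things shaped like the part that bears brass_bush_centre, the brass one is meant.

How it is judged (in metres and radians):
On the way, in this order (a step that is already met when the one before it is completed fails the run):
1. the fingertips have pointed at the brass bush from just above, without touching or shifting it, for 1.8 s on end (horizontal distance between the grasp point and brass_bush_centre below 0.03 m and z of the grasp point in the frame of brass_bush_centre between 0.04 and 0.115 m and contact force between the fingers and brass_bush below 0.05 N and distance of brass_bush_centre from where it was at the start of the episode below 0.005 m), for 1.8 s.
2. the brass bush has been pushed wholly on to the red strip, standing (x of brass_bush_centre in the frame of strip between -0.025 and 0.025 m and y of brass_bush_centre in the frame of strip between -0.188 and 0.188 m and angle between brass_bush_centre's own z axis and vertical below 0.1 rad and z of brass_bush_centre in the frame of strip below 0.028 m), for 0.2 s.
At the end, for the whole second after the job is handed in: The brass bush stands upright (within 0.1 rad) and at rest wholly on the red strip (its centre within 25 mm of the strip's centre line and 188 mm along it); the steel bushes are within 10 mm and the other bystanders within 15 mm of where they were (all of step 2 and linear speed of brass_bush below 0.01 m/s and not (distance of any of steel_a_centre, steel_b_centre, steel_c_centre from where it was at the start of the episode above 0.01 m) and not (distance of any of chuck_key, hammer, oil, insert_box, mug from where it was at the start of the episode above 0.015 m)); the robot touches nothing.
It fails at once if the brass bush is lifted (more than 8 mm) or tipped (more than 0.35 rad) (z of brass_bush_centre in the frame of strip above 0.032 m or angle between brass_bush_centre's own z axis and vertical above 0.35 rad).
It fails at once if the brass bush is taken between the fingers (the grasp point below its top and within 14 mm of its axis) (horizontal distance between the grasp point and brass_bush_centre below 0.014 m and z of the grasp point in the frame of brass_bush_centre below 0.02 m).
It fails at once if the brass bush is pushed roughly (more than 25 N) (contact force between the fingers and brass_bush above 25 N).
It fails at once if a steel bush is moved more than 10 mm (distance of any of steel_a_centre, steel_b_centre, steel_c_centre from where it was at the start of the episode above 0.01 m).
It fails at once if another thing on the bench is moved more than 15 mm, or the tool post is struck (more than 5 N) (distance of any of chuck_key, hammer, oil, insert_box, mug from where it was at the start of the episode above 0.015 m or contact force between any of the arm, the fingers and tool_post above 5 N).
It also fails if it takes over 45 s, if anything falls off the work surface, if the arm or the gripper's body presses on something with over 40 N, if the wrist force passes 120 N, or if a joint passes its speed limit or range.

## Robot

A 6-joint arm with a two-finger parallel gripper is mounted at the origin on the work surface. World frame = base frame: x ahead of the robot, y to its left, z up, the work surface at z = 0. Lengths are in mm, angles in rad, forces in N, time in s.
With the tool pointing down it reaches from about 250 to 775 mm from the base axis. Payload 4 kg.
Tool frame: the origin (TCP) lies at the very end of the fingers, on their centre line; the grasp point (between the pads) lies 19 mm behind it; y points along the fingers, z is the direction in which the jaws open and shut, and the axes are right-handed (so a half turn about y gives the same grasp; the last joint's range is limited). The gripper opens to 85 mm and grips with 20 to 120 N. Pads are 22 mm wide; open, the fingers measure 114 mm over their backs; the gripper's body (76 mm by 85 mm) begins 54 mm behind the grasp point. The pads swing forward as they close: fully open they stand 13 mm farther back than shut.
Start: joints at [-1.415, 0.087, 1.371, -0, 1.684, -0.103], TCP at [140.752, -531.701, 231.341] pointing down, gripper open.
Joint ranges: [-3.1, 3.1], [-0.76, 2.03], [0.27, 2.55], [-1.08, 4.22], [0.17, 2.65], [-2.57, 2.57]. Speed limits (rad/s): [2.79, 2.79, 3.14, 3.14, 3.14, 3.14].

## Interface

Orientations are given as a rotation vector (axis times angle).
In Python, from station import env, grab_frame, get_calibration, spotter gives the robot as it stands.
- The arm moves only by the shell command python3 -m crank 'ROWS' [OPENING] [FORCE]. ROWS is JSON, one flat list of numbers, 6 for each row, row after row: the shift along the tool's x, y, z in m, then the turn, a rotation vector about the tool's x, y, z in degrees. In form: [x, y, z, rx, ry, rz, x, y, z, rx, ry, rz, ...]. A call has 1 to 8 rows; each row shifts and turns the commanded pose from where the row before left it, along the tool's axes as they then stand; what a row does not reach is not made up. A row lasts 1/12 s, in which the tool goes at most 41.7 mm and 7.16 degrees, less where a joint would pass 70% of its speed; a pose out of reach is approached as far as the arm can. A call with a gripper value outside its range is refused whole. OPENING is the gripper command: -1 is fully open, 1 is shut, values between are in proportion, set as the call begins (- or left out, the last holds). The fingers move at their own pace and stop on an object; FORCE is the grip in N (left out, the last holds). Time passes only in rows, so rows that do not move let the fingers close. It gives the time, the measured TCP pose, the force and the opening at its end, in the units of the state.
- env.observe(): the state, without advancing time (a new reading comes with each control period).
- grab_frame(name): name is "side" or "top" or "wrist"; returns (picture, depth): 384x512x3 uint8, red, green, blue; 384x512 float32, mm along the optical axis (not along the pixel's ray), 0 where there is no reading.
- get_calibration(name): a dict with "mtx" (3x3 intrinsics, pixels), "dist_coeffs" ([k1, k2, p1, p2, k3] as OpenCV has them; the pictures are not rectified), "R" (3x3) and "t" (3): a world point X has camera coordinates R X + t. Camera axes: x right, y down, z forward; pixel columns grow to the right and rows downward; lengths in mm; the calibration is good to about 2 mm. A picture is of the moment at which its call begins: read the wrist's pose just before it. get_calibration takes no time and is no camera call; for the wrist camera it gives the pose at the moment of the call.
- env.hand_in(): hands the job in, once; it reports no verdict.
Trained networks look in the newest picture that a camera, given by its name, has taken for a name from the list of things; names that differ only in an ending like _2 or _b are one class to them, and where a whole thing is asked for, a point or a joint stands for the part that bears it (a point fixed in the world has none). Each returns a list of dicts, best first, with "p" (0 to 1); they miss things now and then, are a little off and sometimes report something else, mostly with a low value. They report only what shows in the picture. A call takes as long as a camera call. They do not tell look-alikes from the thing itself.
- spotter.boxes_of(label, camera): "rect" ([centre column, centre row, width, height] as shares, 0 to 1, of the picture: columns of its width, rows of its height, round what is visible of it).
- spotter.outline_of(label, camera): "mask" (384x512 bool, what is visible of it) and "rect" ([centre column, centre row, width, height] as shares, 0 to 1, of the picture: columns of its width, rows of its height, round what is visible of it).
The state is a dict: "time_s": time; "qpos": joint angles; "qvel": joint speeds; "joint_efforts": joint torques, N m; "tcp_pos": TCP position; "tool_rot": TCP orientation; "wrist_force": force on the tool from outside, world axes, zero at the start; "wrist_torque": the same for the moment, N m; "width": finger opening in mm.
Only numpy, scipy, OpenCV 4.12 (cv2) and the standard library are available. Lean on these libraries where they do the work, as an engineer would, in place of code of your own. Each camera call takes 0.05 s, during which the arm holds its last target. There are 200 camera calls.

## Working session

There is one attempt and no reset: what is moved stays moved. The work goes in short steps, Python scripts to look and compute and a shell command to move; the robot and the scene stay as the last step left them, time stands still between calls to the robot, and variables do not carry over. Pictures are saved under pics/ and viewed, about 8 in all and at most 12, crops included, and the job is handed in when it is done.

```bash
mkdir -p pics; ls
python3 - <<'E'
from station import env, grab_frame, get_calibration, spotter
import cv2, numpy as np
s=env.observe(); print(s['time_s'],s['tcp_pos'],s['tool_rot'],s['width'])
from scipy.spatial.transform import Rotation as R
print(R.from_rotvec(s['tool_rot']).as_matrix().round(3))
for n in ['top','side']:
    p,d=grab_frame(n); cv2.imwrite(f'pics/{n}0.png',p[:,:,::-1]); np.savez(f'{n}0.npz',p=p,d=d)
    c=get_calibration(n); print(n,c)
    for r in spotter.boxes_of('brass_bush_centre',n): print(r)
E
```

```text
pics
0.0 [ 140.67185989 -531.18216507  230.12230602] [-0.27113441  2.08582149 -2.08110196] 85.42486739175185
[[-0.967 -0.     0.256]
 [-0.256  0.002 -0.967]
 [-0.    -1.    -0.002]]
top {'mtx': array([[409.73988708,   0.        , 254.78283012],
       [  0.        , 409.73988708, 199.61192487],
       [  0.        ,   0.        ,   1.        ]]), 'dist_coeffs': array([0.01668199, 0.        , 0.        , 0.        , 0.        ]), 'R': array([[ 0.00950133, -0.99994765,  0.00379865],
       [-0.97561343, -0.01010305, -0.21926323],
       [ 0.21929013, -0.00162272, -0.97565834]]), 't': array([ -25.32638205,  503.59651867, 1500.35339448])}
{'rect': [0.5716, 0.6536, 0.0314, 0.0276], 'p': 0.57}
{'rect': [0.5323, 0.5169, 0.0236, 0.0307], 'p': 0.42}
side {'mtx': array([[440.16542874,   0.        , 255.17844018],
       [  0.        , 440.16542874, 186.407791  ],
       [  0.        ,   0.        ,   1.        ]]), 'dist_coeffs': array([-0.00469351,  0.        ,  0.        ,  0.        ,  0.        ]), 'R': array([[ 0.97556866, -0.21909508, -0.0162216 ],
       [-0.16104962, -0.66297778, -0.73111113],
       [ 0.14942829,  0.71586158, -0.68206553]]), 't': array([-495.30302861,  118.223634  , 1324.08773145])}
{'rect': [0.5195, 0.5553, 0.032, 0.0508], 'p': 0.83}
{'rect': [0.5853, 0.725, 0.0424, 0.0682], 'p': 0.72}
{'rect': [0.4109, 0.5552, 0.0273, 0.0599], 'p': 0.55}
{'rect': [0.3905, 0.6271, 0.0346, 0.0469], 'p': 0.54}
{'rect': [0.4228, 0.676, 0.0299, 0.0594], 'p': 0.54}
```

Run:
```python
import cv2
a=cv2.imread('pics/top0.png'); cv2.imwrite('pics/top0c.png',cv2.resize(a[100:330,110:400],None,fx=2.6,fy=2.6,interpolation=cv2.INTER_CUBIC))
b=cv2.imread('pics/side0.png'); cv2.imwrite('pics/side0c.png',cv2.resize(b,(768,576)))
```

```text
(no output)
```

View pics/top0c.png

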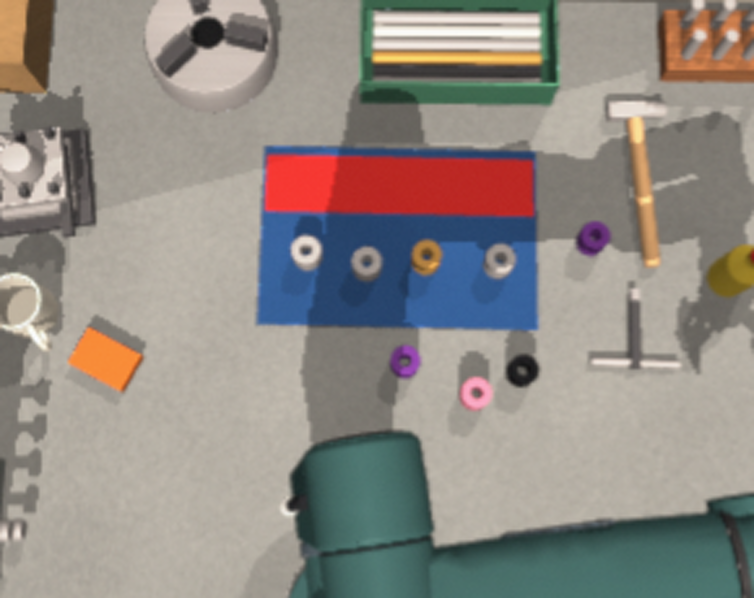

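View pics/side0c.png

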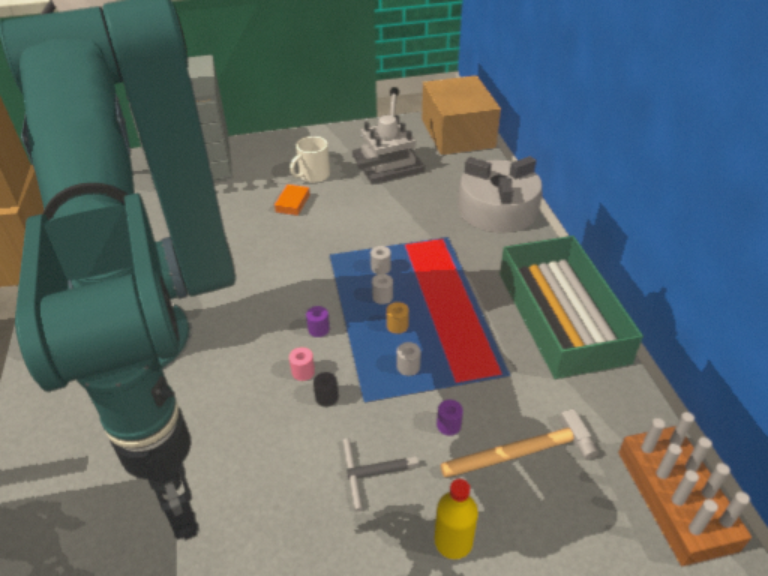

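The top crop shows the brass bush at about (426,257), in third place from the left. The steel ones are at (306,252), (367,263) and (500,260), and the red strip is above them. There are loose coloured look-alikes near the robot, at (404,361), (476,393) and (522,370).

```bash
cat > h.py <<'E'
import cv2, numpy as np
def ray(uv,c,z):
    n=cv2.undistortPoints(np.array(uv,float).reshape(-1,1,2),c['mtx'],c['dist_coeffs']).reshape(-1,2)
    d=np.c_[n,np.ones(len(n))]@c['R']; o=-c['R'].T@c['t']
    return o+d*((z-o[2])/d[:,2])[:,None]
def cloud(d,c):
    v,u=np.mgrid[:384,:512]; n=cv2.undistortPoints(np.stack([u.ravel(),v.ravel()],1).astype(float).reshape(-1,1,2),c['mtx'],c['dist_coeffs']).reshape(-1,2)
    P=np.c_[n,np.ones(len(n))]*d.reshape(-1,1)
    return ((P-c['t'])@c['R']).reshape(384,512,3)
def blobs(m,mn=15):
    n,l,s,ce=cv2.connectedComponentsWithStats(m.astype(np.uint8)); return [(l==i) for i in range(1,n) if s[i,4]>mn]
def objs(p,d,c):
    h=cv2.cvtColor(p,cv2.COLOR_RGB2HSV); W=cloud(d,c); red=((h[...,0]<5)|(h[...,0]>176))&(h[...,1]>180)
    red=max(blobs(red),key=np.sum); e=cv2.findContours(red.astype(np.uint8),0,1)[0][0].reshape(-1,2)
    r=cv2.minAreaRect(ray(e,c,4.)[:,:2].astype(np.float32)); print('strip',r)
    m=(W[...,2]>44)&(W[...,2]<60)&(W[...,0]>250)&(W[...,0]<650)&(abs(W[...,1])<350)&(d>0)
    for b in blobs(m):
        e=cv2.findContours(b.astype(np.uint8),0,1)[0][0].reshape(-1,2)
        if len(e)<5: continue
        (x,y),R=cv2.minEnclosingCircle(ray(e,c,52.)[:,:2].astype(np.float32))
        print('top',round(x,1),round(y,1),'R',round(R,1),'mean',W[b].mean(0).round(1),'rgb',p[b].mean(0).round(),int(b.sum()))
E
python3 - <<'E'
from h import *
from station import get_calibration
for n in ['top','side']:
    z=np.load(f'{n}0.npz'); c=get_calibration(n); print(n); objs(z['p'],z['d'],c)
E
```

```text
top
strip ((633.8406982421875, -53.3966064453125), (404.9548645019531, 87.26203155517578), 89.3314437866211)
top 546.1 -339.6 R 20.8 mean [ 546.8 -335.9   49. ] rgb [ 98.  50. 113.] 48
top 519.3 86.0 R 21.6 mean [519.1  86.   51.6] rgb [209. 199. 192.] 85
top 514.0 -91.4 R 22.2 mean [515.2 -91.2  51.2] rgb [160. 119.  69.] 88
top 503.1 -3.6 R 21.9 mean [503.2  -3.1  51.3] rgb [144. 137. 134.] 88
top 509.4 -199.2 R 21.5 mean [ 509.1 -200.    51.9] rgb [155. 147. 144.] 82
top 358.3 -61.2 R 21.3 mean [358.8 -62.1  48.7] rgb [131.  69. 150.] 80
top 347.2 -231.4 R 20.8 mean [ 347.5 -231.3   48.9] rgb [42. 40. 41.] 76
top 313.0 -161.9 R 21.3 mean [ 313.4 -162.    48.4] rgb [238. 158. 180.] 81
side
strip ((635.870361328125, -51.534423828125), (406.43292236328125, 86.77851104736328), 89.35057830810547)
top 522.4 79.3 R 26.8 mean [522.   82.1  51.1] rgb [174. 163. 152.] 109
top 503.8 -9.6 R 25.9 mean [505.1  -7.3  51.1] rgb [129. 121. 114.] 120
top 516.3 -97.7 R 26.8 mean [516.6 -95.4  50.9] rgb [146. 107.  55.] 137
top 360.0 -68.5 R 23.8 mean [361.2 -63.8  47.9] rgb [119.  67. 132.] 116
top 511.5 -204.4 R 25.0 mean [ 511.8 -203.3   51.2] rgb [137. 129. 123.] 159
top 316.4 -169.8 R 23.3 mean [ 316.3 -165.3   48. ] rgb [229. 135. 151.] 131
top 350.4 -237.3 R 22.9 mean [ 350.  -234.1   48. ] rgb [60. 56. 55.] 153
top 547.9 -344.2 R 21.3 mean [ 549.5 -335.8   47.9] rgb [ 99.  59. 107.] 106
```

```bash
python3 -m crank '[0,0,0,0,4.93,0, 0,0,0,0,4.93,0, 0,0,0,0,4.93,0, -0.025,0,-0.029,0,0,0, -0.025,0,-0.029,0,0,0, -0.025,0,-0.029,0,0,0, -0.025,0,-0.029,0,0,0, -0.025,0,-0.029,0,0,0]' 0.39 20 && python3 -m crank '[-0.025,0,-0.029,0,0,0, -0.025,0,-0.029,0,0,0, -0.025,0,-0.029,0,0,0, -0.025,0,-0.029,0,0,0, -0.025,0,-0.029,0,0,0, -0.025,0,-0.029,0,0,0, -0.025,0,-0.029,0,0,0, -0.025,0,-0.029,0,0,0]' && python3 -m crank '[-0.025,0,-0.029,0,0,0, -0.025,0,-0.029,0,0,0, 0,0,0,0,0,0, 0,0,0,0,0,0]'
python3 - <<'E'
from h import *
from station import env,grab_frame,get_calibration
from scipy.spatial.transform import Rotation as R
s=env.observe(); print(s); print(R.from_rotvec(s['tool_rot']).as_matrix().round(3))
c=get_calibration('wrist'); p,d=grab_frame('wrist'); cv2.imwrite('pics/w1.png',p[:,:,::-1]); objs(p,d,c)
E
```

```text
time_s: 0.87
tcp_pos: [266.3, -385.1, 231.1]
tool_rot: [-0.0, -2.222, 2.221]
wrist_force: [0.7, 0.0, -0.1]
width: 25.6
time_s: 1.53
tcp_pos: [466.3, -152.7, 231.3]
tool_rot: [-0.001, 2.221, -2.221]
wrist_force: [0.2, -0.3, 0.2]
width: 25.9
time_s: 1.87
tcp_pos: [516.0, -94.8, 230.5]
tool_rot: [-0.007, 2.22, -2.22]
wrist_force: [-0.5, -0.8, -0.4]
width: 26.0
{'time_s': 1.8667, 'qpos': array([-2.89573368e-01,  3.19502928e-02,  1.43045315e+00, -3.27845100e-04,
        1.68075150e+00,  1.27658358e+00]), 'qvel': array([-0.05386127, -0.02319118,  0.01973548, -0.01655377,  0.00666225,
       -0.00599928]), 'joint_efforts': array([  1.22767858, -32.41007566, -31.61858439,   0.208904  ,
        -0.06674056,   0.05193409]), 'tcp_pos': array([516.01168086, -94.79633216, 230.53098474]), 'tool_rot': array([-0.00687474,  2.22008189, -2.21977673]), 'wrist_force': array([-0.51742212, -0.76493094, -0.44145234]), 'wrist_torque': array([-0.05769416,  0.06194714,  0.0109732 ]), 'width': 25.955374094127027}
[[-1.    -0.002  0.005]
 [-0.005  0.    -1.   ]
 [ 0.002 -1.    -0.   ]]
strip ((635.1613159179688, -54.23802185058594), (408.4664306640625, 88.95755004882812), 89.26254272460938)
top 550.1 -337.4 R 21.6 mean [ 549.8 -335.5   47. ] rgb [160.  77. 182.] 828
top 523.3 82.3 R 23.4 mean [522.9  82.9  50.7] rgb [172. 162. 153.] 1283
top 517.7 -93.7 R 22.0 mean [517.9 -93.5  51. ] rgb [243. 208. 110.] 1149
top 513.4 -200.4 R 22.8 mean [ 513.1 -200.9   50.8] rgb [229. 222. 213.] 1179
top 506.7 -6.8 R 22.6 mean [507.   -6.1  50.9] rgb [180. 169. 161.] 1155
top 365.5 -65.3 R 21.4 mean [361.  -72.9  47.1] rgb [189. 100. 205.] 377
top 369.4 -234.3 R 14.8 mean [ 368.7 -237.6   46.2] rgb [31. 31. 31.] 65
```

View pics/w1.png

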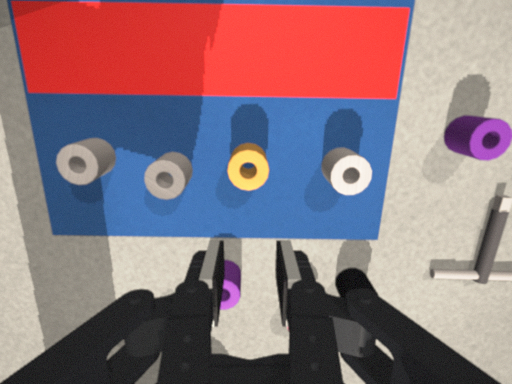

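The wrist view shows the brass bush at (248,167), with the fingers at (215,280) and (283,280). It agrees with the fixed cameras to about 2 mm. Lowering to point.

```bash
python3 -m crank '[-0.001,0.026,-0.001,0,0,0, 0,0.026,0,0,0,0, 0,0.026,0,0,0,0, 0,0.026,0,0,0,0, 0,0.026,0,0,0,0, 0,0.022,0,0,0,0, 0,0,0,0,0,0, 0,0,0,0,0,0]'
for i in 1 2 3 4; do python3 -m crank '[0,0,0,0,0,0, 0,0,0,0,0,0, 0,0,0,0,0,0, 0,0,0,0,0,0, 0,0,0,0,0,0, 0,0,0,0,0,0, 0,0,0,0,0,0, 0,0,0,0,0,0]' | head -2; done
python3 - <<'E'
from h import *
from station import env,grab_frame,get_calibration
p,d=grab_frame('side'); cv2.imwrite('pics/s2.png',cv2.resize(p[120:300,130:400,::-1],None,fx=2.5,fy=2.5))
E
```

```text
time_s: 2.58
tcp_pos: [514.8, -96.4, 78.4]
tool_rot: [0.002, -2.22, 2.219]
wrist_force: [0.6, -0.3, 1.3]
width: 25.8
time_s: 3.25
tcp_pos: [516.5, -95.4, 79.3]
time_s: 3.92
tcp_pos: [516.5, -95.5, 79.3]
time_s: 4.58
tcp_pos: [516.5, -95.5, 79.3]
time_s: 5.25
tcp_pos: [516.5, -95.5, 79.3]
```

View pics/s2.png

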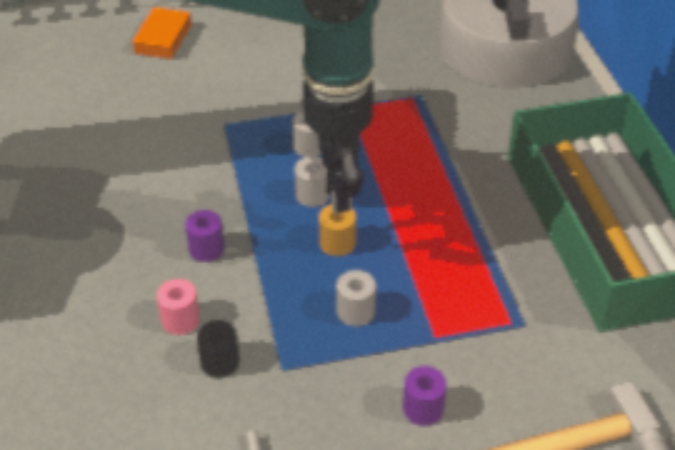

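Pointing held for over 2.6 s, with the fingertips over the brass bush at (338,205) in the crop and no contact. Next I retreat, tilt the tips forward by 7° so they push low, and lower.

```bash
python3 -m crank '[0.016,0,-0.002,0,0,0, 0.016,0,0,0,0,0, 0.016,0,0,0,0,0, 0.014,0,0,0,0,0, 0,0,0,0,0,3.5, 0,0,0,0,0,3.5, 0,0,0,0,0,0, 0,0,0,0,0,0]' &&  python3 -m crank '[-0.002,0.016,0,0,0,0, -0.002,0.016,0,0,0,0, -0.002,0.016,0,0,0,0, -0.002,0.015,0,0,0,0, 0,0,0,0,0,0, 0,0,0,0,0,0, 0,0,0,0,0,0]'
python3 - <<'E'
from h import *
from station import env,grab_frame,get_calibration
from scipy.spatial.transform import Rotation as R
s=env.observe(); print(R.from_rotvec(s['tool_rot']).as_matrix().round(3))
c=get_calibration('wrist'); p,d=grab_frame('wrist'); cv2.imwrite('pics/w3.png',p[:,:,::-1]); objs(p,d,c)
E
```

```text
time_s: 5.97
tcp_pos: [453.9, -93.6, 79.4]
tool_rot: [0.131, 2.158, -2.159]
wrist_force: [0.6, 0.2, 0.4]
width: 26.3
time_s: 6.55
tcp_pos: [470.9, -93.7, 18.5]
tool_rot: [0.131, 2.157, -2.158]
wrist_force: [-0.6, -0.4, 0.8]
width: 26.1
[[-0.992  0.122  0.001]
 [-0.001 -0.    -1.   ]
 [-0.122 -0.992  0.   ]]
strip ((592.02490234375, -56.64384460449219), (162.74147033691406, 4.391663074493408), 89.9449691772461)
top 516.8 -93.7 R 21.5 mean [517.2 -93.7  51.2] rgb [240. 192. 102.] 8570
top 511.9 -192.9 R 21.3 mean [ 511.4 -187.1   50.2] rgb [219. 215. 210.] 3906
top 505.1 -10.5 R 22.8 mean [506.  -13.2  50.4] rgb [204. 194. 183.] 6597
top 468.3 -80.0 R 14.1 mean [472.3 -78.6  52.3] rgb [98. 96. 93.] 895
top 468.4 -110.0 R 14.2 mean [ 472.2 -111.1   52.2] rgb [96. 94. 91.] 899
```

View pics/w3.png

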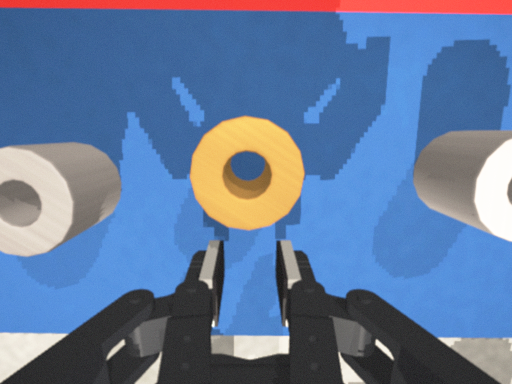

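The brass bush is centred between the fingertips, with both at y = -93.7. I'll lower 4 mm more and push gently.

```bash
python3 -m crank '[0.0005,0.004,0,0,0,0, -0.002,0.00024,0,0,0,0, -0.002,0.00024,0,0,0,0, -0.002,0.00024,0,0,0,0, -0.002,0.00024,0,0,0,0, -0.002,0.00024,0,0,0,0, -0.0015,0.00018,0,0,0,0, -0.0015,0.00018,0,0,0,0]'; python3 -m crank '[-0.0015,0.00018,0,0,0,0, -0.0015,0.00018,0,0,0,0, -0.0015,0.00018,0,0,0,0, -0.0015,0.00018,0,0,0,0, -0.0015,0.00018,0,0,0,0, -0.0015,0.00018,0,0,0,0, -0.0015,0.00018,0,0,0,0, -0.0015,0.00018,0,0,0,0]';  python3 -m crank '[-0.0015,0.00018,0,0,0,0, -0.0015,0.00018,0,0,0,0, -0.0015,0.00018,0,0,0,0, -0.0015,0.00018,0,0,0,0, -0.0015,0.00018,0,0,0,0, -0.0015,0.00018,0,0,0,0, -0.0015,0.00018,0,0,0,0, -0.0015,0.00018,0,0,0,0]'
python3 - <<'E'
from h import *
from station import env,grab_frame,get_calibration
c=get_calibration('wrist'); p,d=grab_frame('wrist'); cv2.imwrite('pics/w4.png',p[:,:,::-1]); objs(p,d,c)
E
```

```text
time_s: 7.27
tcp_pos: [483.4, -93.5, 13.8]
tool_rot: [0.131, 2.158, -2.158]
wrist_force: [-0.3, 0.2, -0.2]
width: 25.8
time_s: 7.93
tcp_pos: [495.1, -93.5, 13.6]
tool_rot: [0.131, 2.158, -2.158]
wrist_force: [-2.6, -0.2, 0.3]
width: 26.1
time_s: 8.6
tcp_pos: [507.5, -93.4, 13.7]
tool_rot: [0.131, 2.158, -2.158]
wrist_force: [-1.6, 0.3, -1.1]
width: 25.7
strip ((610.1199951171875, -68.49890899658203), (189.87294006347656, 38.892330169677734), 89.3857421875)
top 536.2 -94.8 R 21.8 mean [536.5 -94.7  51.1] rgb [237. 190. 103.] 8721
top 513.2 -194.3 R 22.4 mean [ 512.8 -187.8   50.1] rgb [217. 212. 208.] 4016
top 506.9 -9.7 R 23.7 mean [507.  -11.9  50.3] rgb [202. 191. 181.] 6879
top 503.4 -77.7 R 15.6 mean [508.8 -78.1  52.1] rgb [85. 84. 83.] 932
top 503.5 -110.2 R 15.2 mean [ 508.8 -111.2   52.1] rgb [85. 84. 83.] 937
top 505.9 -61.4 R 4.1 mean [508.8 -63.5  58. ] rgb [50. 56. 65.] 129
top 505.9 -127.8 R 4.1 mean [ 508.8 -125.8   57.9] rgb [47. 53. 62.] 131
```

View pics/w4.png

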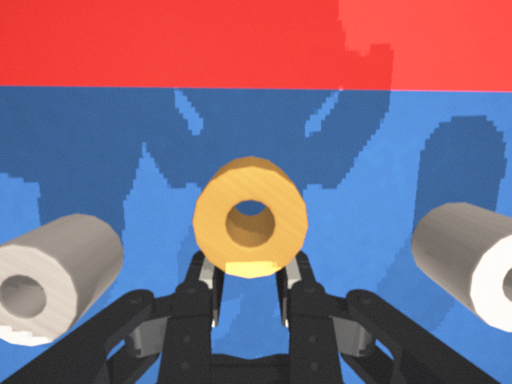

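The bush sits in the cradle and is moving upright, at x = 536 with the TCP 29 mm behind it and about 2 N of force. It has 98 mm to go.

```bash
python3 -m crank '[-0.002,0.00024,0,0,0,0, -0.002,0.00024,0,0,0,0, -0.002,0.00024,0,0,0,0, -0.002,0.00024,0,0,0,0, -0.002,0.00024,0,0,0,0, -0.002,0.00024,0,0,0,0, -0.002,0.00024,0,0,0,0, -0.002,0.00024,0,0,0,0]'; python3 -m crank '[-0.002,0.00024,0,0,0,0, -0.002,0.00024,0,0,0,0, -0.002,0.00024,0,0,0,0, -0.002,0.00024,0,0,0,0, -0.002,0.00024,0,0,0,0, -0.002,0.00024,0,0,0,0, -0.002,0.00024,0,0,0,0, -0.002,0.00024,0,0,0,0]'; python3 -m crank '[-0.002,0.00024,0,0,0,0, -0.002,0.00024,0,0,0,0, -0.002,0.00024,0,0,0,0, -0.002,0.00024,0,0,0,0, -0.002,0.00024,0,0,0,0, -0.002,0.00024,0,0,0,0, -0.002,0.00024,0,0,0,0, -0.002,0.00024,0,0,0,0]'
python3 - <<'E'
from h import *
from station import env,grab_frame,get_calibration
c=get_calibration('wrist'); p,d=grab_frame('wrist'); cv2.imwrite('pics/w5.png',p[:,:,::-1]); objs(p,d,c)
E
```

```text
time_s: 9.32
tcp_pos: [523.7, -93.5, 13.8]
tool_rot: [0.131, 2.158, -2.158]
wrist_force: [-1.2, 0.6, -0.5]
width: 25.6
time_s: 9.98
tcp_pos: [539.7, -93.4, 13.9]
tool_rot: [0.131, 2.158, -2.158]
wrist_force: [-1.4, -0.0, -0.7]
width: 26.3
time_s: 10.65
tcp_pos: [555.9, -93.4, 13.9]
tool_rot: [0.131, 2.158, -2.158]
wrist_force: [-1.7, 0.4, -0.8]
width: 25.9
strip ((634.6202392578125, -98.24642944335938), (263.89495849609375, 88.02810668945312), 89.46871185302734)
top 570.9 -99.2 R 36.1 mean [582.2 -96.3  51.2] rgb [209. 162.  89.] 9615
top 552.3 -79.0 R 14.8 mean [557.2 -78.1  52.1] rgb [76. 74. 74.] 923
top 554.4 -61.4 R 4.0 mean [557.2 -63.5  58. ] rgb [44. 49. 57.] 124
top 554.2 -127.8 R 4.1 mean [ 557.3 -125.7   58.1] rgb [42. 47. 56.] 124
top 528.7 -191.2 R 12.7 mean [ 527.9 -193.9   49.6] rgb [190. 183. 175.] 1612
top 524.7 -2.7 R 13.9 mean [524.1   0.9  49.5] rgb [190. 181. 173.] 664
```

```bash
python3 -m crank '[-0.002,0.00024,0,0,0,0, -0.002,0.00024,0,0,0,0, -0.002,0.00024,0,0,0,0, -0.002,0.00024,0,0,0,0, -0.002,0.00024,0,0,0,0, -0.002,0.00024,0,0,0,0, -0.002,0.00024,0,0,0,0, -0.002,0.00024,0,0,0,0]'; python3 -m crank '[-0.002,0.00024,0,0,0,0, -0.002,0.00024,0,0,0,0, -0.002,0.00024,0,0,0,0, -0.002,0.00024,0,0,0,0, -0.002,0.00024,0,0,0,0, -0.002,0.00024,0,0,0,0, -0.002,0.00024,0,0,0,0, -0.002,0.00024,0,0,0,0]'; python3 -m crank '[-0.002,0.00024,0,0,0,0, -0.002,0.00024,0,0,0,0, -0.002,0.00024,0,0,0,0, -0.002,0.00024,0,0,0,0, -0.002,0.00024,0,0,0,0, -0.0015,0.00018,0,0,0,0, -0.001,0.00012,0,0,0,0, 0,0,0,0,0,0]'
python3 - <<'E'
from h import *
from station import env,grab_frame,get_calibration
c=get_calibration('wrist'); p,d=grab_frame('wrist'); cv2.imwrite('pics/w6.png',p[:,:,::-1]); objs(p,d,c)
E
```

```text
time_s: 11.37
tcp_pos: [572.0, -93.5, 14.1]
tool_rot: [0.131, 2.158, -2.158]
wrist_force: [-1.4, -0.3, 0.1]
width: 25.9
time_s: 12.03
tcp_pos: [588.1, -93.4, 14.0]
tool_rot: [0.131, 2.158, -2.158]
wrist_force: [-1.8, 0.3, -0.1]
width: 26.1
time_s: 12.7
tcp_pos: [600.9, -93.4, 14.1]
tool_rot: [0.132, 2.158, -2.158]
wrist_force: [-1.7, 0.3, 0.2]
width: 25.8
strip ((634.9567260742188, -98.54576110839844), (278.2112731933594, 89.11239624023438), 89.35540771484375)
top 615.7 -98.8 R 36.2 mean [627.  -96.3  51.3] rgb [205. 156.  85.] 9536
top 597.0 -79.0 R 15.1 mean [602.1 -78.1  52.1] rgb [72. 71. 70.] 927
top 599.4 -61.3 R 3.9 mean [602.2 -63.4  58. ] rgb [42. 47. 56.] 116
top 599.2 -127.8 R 4.0 mean [ 602.2 -125.8   57.9] rgb [39. 45. 54.] 116
```

View pics/w6.png

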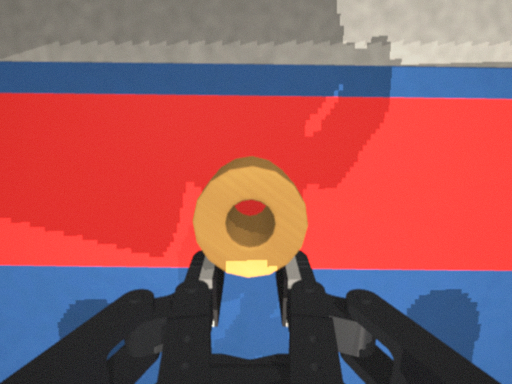

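The bush is upright at x ≈ 630, within 5 mm of the strip's centre line at 634.5. I'll nudge it 5 mm more, then back straight off and rise.

```bash
python3 -m crank '[-0.0015,0.00018,0,0,0,0, -0.0015,0.00018,0,0,0,0, -0.0015,0.00018,0,0,0,0, -0.0005,0.00006,0,0,0,0, 0,0,0,0,0,0, 0,0,0,0,0,0, 0,0,0,0,0,0]'; python3 -m crank '[0.002,-0.00024,0,0,0,0, 0.004,-0.0005,0,0,0,0, 0.006,-0.0007,0,0,0,0, 0.01,-0.0012,0,0,0,0, 0.01,-0.0012,0,0,0,0, 0.008,-0.001,0,0,0,0, 0,0,0,0,0,0, 0,0,0,0,0,0]'; python3 -m crank '[0,-0.02,0,0,0,0, 0,-0.03,0,0,0,0, 0,-0.03,0,0,0,0, 0,-0.03,0,0,0,0, 0,-0.03,0,0,0,0, 0,-0.02,0,0,0,0, 0,0,0,0,0,0, 0,0,0,0,0,0]'
python3 - <<'E'
from h import *
from station import env,grab_frame,get_calibration
for n in ['wrist','side']:
    c=get_calibration(n); p,d=grab_frame(n); cv2.imwrite(f'pics/{n}7.png',p[:,:,::-1]); print(n); objs(p,d,c)
E
```

```text
time_s: 13.33
tcp_pos: [605.7, -93.4, 14.2]
tool_rot: [0.132, 2.158, -2.158]
wrist_force: [-0.7, 0.2, -1.0]
width: 26.0
time_s: 14.0
tcp_pos: [564.9, -93.5, 14.2]
tool_rot: [0.132, 2.158, -2.158]
wrist_force: [0.0, -0.1, 0.1]
width: 25.7
time_s: 14.67
tcp_pos: [546.9, -93.7, 174.8]
tool_rot: [0.136, 2.154, -2.157]
wrist_force: [0.2, 0.2, -1.1]
width: 26.0
wrist
strip ((634.7022705078125, -53.4053955078125), (407.39892578125, 88.44518280029297), 89.31625366210938)
top 633.6 -94.6 R 21.7 mean [632.3 -94.7  51.3] rgb [253. 224. 119.] 1651
top 549.4 -327.4 R 19.3 mean [ 547.6 -326.8   46.8] rgb [158.  75. 180.] 452
top 523.0 81.4 R 23.3 mean [522.8  82.3  50.6] rgb [177. 166. 156.] 1662
top 513.3 -200.0 R 22.9 mean [ 513.1 -200.7   50.8] rgb [230. 224. 217.] 1584
top 507.2 -6.9 R 22.9 mean [507.1  -6.2  50.8] rgb [184. 173. 164.] 1556
side
strip ((635.9208984375, -52.24165344238281), (406.2868957519531, 87.22822570800781), 89.33390045166016)
top 520.5 80.3 R 25.6 mean [521.2  81.4  51.2] rgb [123. 117. 110.] 110
top 505.8 -9.0 R 25.9 mean [504.9  -7.4  51.1] rgb [125. 118. 112.] 118
top 632.9 -98.0 R 25.7 mean [631.4 -96.   50.9] rgb [195. 137.  54.] 120
top 361.1 -68.1 R 23.5 mean [360.8 -63.9  48.1] rgb [123.  69. 136.] 117
top 510.7 -204.1 R 24.8 mean [ 511.8 -203.5   50.9] rgb [171. 160. 151.] 160
top 317.0 -170.4 R 24.0 mean [ 316.  -165.7   48. ] rgb [225. 131. 147.] 138
top 351.1 -237.3 R 22.8 mean [ 350.  -233.5   48.1] rgb [59. 56. 55.] 144
top 547.2 -344.4 R 22.0 mean [ 548.9 -336.    47.9] rgb [136.  73. 148.] 106
```

View pics/wrist7.png

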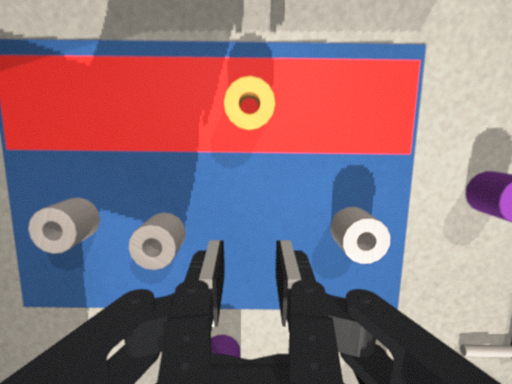

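The brass bush, at (249,103) in the picture, stands on the strip 1–2 mm from its centre line. The steel bushes have not moved, and the arm is clear. Handing in.

```bash
python3 -c "
from station import env
print(env.hand_in())"
```

```text
the job is handed in; nothing more can be done
None
```

I pointed at the brass bush and pushed it wholly onto the red strip, then handed the job in at about 15 s of the 45 s allowed. The hand-in reports no verdict.

- **Pointing:** I held the fingertips about 27 mm above the middle of the bush's top for over 2.6 s, without touching it.
- **Pushing:** With the fingers half open and tilted 7° so the tips led, I pushed the bush about 117 mm, low and slowly. The wrist force was 3 N or less at every reading. I then backed off and rose clear.
- **Bush position:** It stands upright at about x = 633, y = -95 mm. The strip's centre line there is at about 634.5 mm by the wrist camera, so the bush is 1–3 mm off it. It is about 41 mm from the strip's middle along its length.
- **Steel bushes:** They are within measuring error (about 2 mm) of where they started.
- **Other things on the bench:** I did not measure the chuck key, hammer, oil bottle, box, mug or tool post again. The arm kept well away from them.
- **Disagreements:** The cameras disagreed by up to about 4 mm, the side camera more than the others.

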